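# Slide the plate cassette home in the scanner

### The arm

A 6-joint arm with a two-finger parallel gripper is mounted at the origin on a cart in front of the work surface, level with it; the furniture and walls round the work are solid. World frame = base frame: x ahead of the robot, y to its left, z up, the work surface at z = 0. Lengths are in m, angles in degrees, forces in N, time in s.
With the tool pointing down it reaches from about 0.25 to 0.725 m from the base axis. Payload 9.7 kg.
Tool frame: the origin (TCP) lies midway between the tips of the shut fingers; the grasp point (between the pads) lies 19 mm behind it; z points along the fingers, y is the line along which they close (so a half turn about z gives the same grasp; the last joint's range is limited). The gripper opens to 85 mm and grips with 20 to 120 N. Pads are 22 mm wide; open, the fingers measure 114 mm over their backs; the gripper's body (76 mm by 85 mm) begins 54 mm behind the grasp point. The pads swing forward as they close: fully open they stand 13 mm farther back than shut.
Start: joints at [66.52, 4.979, 10.078, 95.1, 0, 90], TCP at [0.219, 0.504, 0.2] pointing down, gripper open.
Joint ranges: [-179.16, 179.16], [-48.56, 103.87], [-65.8, 70.77], [-126.05, 130.52], [-82.76, 87.17], [-180, 180]. Speed limits (degrees/s): [127.2, 127.2, 147.25, 180, 180, 180].

### API

Orientations are given as [roll, pitch, yaw] about the fixed x, y, z axes, in that order (R = Rz(yaw) Ry(pitch) Rx(roll)).
In Python, from workcell import * gives the robot as it stands.
- The arm moves only by the tool servo_tool, never from a script. Its argument "moves" is a list of rows, each a list of 4 numbers: the shift along the world's x, y, z in cm, then the turn about the world's z in rad. A call has 1 to 20 rows; each row is the pose to reach, as a shift and turn from the pose commanded when the call began; what a row does not reach only later rows make up. A row lasts 1/12 s, in which the tool goes at most 41.7 mm and 7.16 degrees, less where a joint would pass 70% of its speed; a pose out of reach is approached as far as the arm can. A call with a gripper value outside its range is refused whole. "claw" is the closure, from 0 (fully open) to 1 (shut), set as the call begins (left out, the last holds). The fingers move at their own pace and stop on an object; "force" is the grip in N (left out, the last holds). Time passes only in rows, so rows that repeat a pose let the fingers close. It gives the time, the measured TCP pose, the force, the opening and the grip force at its end, in the units of the state.
- get_obs(): the state, without advancing time (a new reading comes with each control period).
- camera(name): name is "side" or "top" or "wrist"; returns the picture (480x640x3 uint8, red, green, blue); there is no depth.
- get_calibration(name): a dict with "fx", "fy", "cx", "cy" (pixels), "rvec" (rotation vector, rad) and "tvec" (3), from world to camera coordinates, as OpenCV has them; the wrist camera has in their place "tool_from_camera" (4x4, takes a point from camera to tool coordinates, whose origin is the TCP and whose axes are the flange's). Camera axes: x right, y down, z forward; pixel columns grow to the right and rows downward; lengths in m; the calibration is good to about 2 mm. A picture is of the moment at which its call begins: read the wrist's pose just before it. get_calibration takes no time and is no camera call.
- job_done(): hands the job in; it is judged then, once.
The state is a dict: "time": time; "q": joint angles; "qd": joint speeds; "joint_efforts": joint torques, N m; "ee_pos": TCP position; "tcp_rot": TCP orientation; "wrist_force": force on the tool from outside, world axes, zero at the start; "torque": the same for the moment, N m; "opening": finger opening in m; "grasp_force": force on a finger pad.
Only numpy, scipy, OpenCV 4.12 (cv2) and the standard library are available. Lean on these libraries where they do the work, as an engineer would, in place of code of your own. Each camera call takes 0.05 s, during which the arm holds its last target. There are 200 camera calls.

### The job

Slide the black plate cassette flat across the apron, square against the metal guide fence, and push it into the scanner's slot until its leading edge just rests against the depth stop hidden inside. The stop was set by hand and is held only by friction, so feel for it gently and do not shove it out of its setting. Leave the scanner's surroundings (amber vial, beaker, timer) where they stand.

Things in the scene. Friction and masses are not known exactly. Their poses are not given: they have to be found in the camera images.
- scanner: low white plate scanner, fixed; its grey base reaches towards the robot as an apron. Origin: on the worktop under the middle of the slot's mouth; x points into the slot, y left when facing it, z up. In this frame, mm (also used below): base 6 thick, x -170 to 130, y -85 to 125; hood x 0 to 130, y -82 to 84.5, top at z 53
- slot_mouth (a point): middle of the slot's mouth at apron height (6 mm up), scanner's axes. Slot: z 6 to 18, y -61 to 61.5; lead-in of 8 mm at 45 degrees on the mouth's left side only, none on the right
- depth_zone (a point): point in the slot 76 mm behind the mouth, 12 mm up. Hidden depth stop: a cross bar 100 wide, its face within 14 mm before or behind this point (differs each time; not visible, not reported). Friction holds it; it slips above about 18 N. Sliding the cassette takes 1 to 2 N, a few N more where it rubs on the fence. With the cassette on the stop, 6 to 34 mm stick out of the mouth
- fence_face (a point): middle of the inner face of the aluminium guide fence, 60 mm before the mouth, 12 mm up. Fence: bar on the apron, x -120 to 0, y -75 to -61, top at z 18; its inner face runs on as the slot's right wall, so a cassette flat against it is lined up with the slot
- cassette: black flat cassette with a white plate in its top and an orange mark along its rear edge, loose, lying flat on the apron in front of the slot, skewed and away from the fence. 96 (x) x 120 (y) x 10 (z) mm, about 0.3 kg. Origin: centre of its underside; x points to its leading edge (towards the slot), y left, z up. Too wide to grasp: push its edges
- cassette_rear (a point): middle of the cassette's rear edge face (48 mm behind its centre, 5 mm up), axes as the cassette's. Cassette, apron and fence are smooth plastic and metal (friction about 0.3); pushed while skewed, it can wedge in the mouth
- cassette_nose (a point): middle of the cassette's leading edge face (48 mm ahead of its centre, 5 mm up), axes as the cassette's
- amber_vial: small amber vial with black cap, 33 mm wide, 60 mm tall, standing left of the apron; bystander; origin at its foot
- beaker: small clear beaker, 62 mm wide, 70 mm tall, standing right of the fence; bystander; origin at its foot
- timer: white kitchen-type timer, 66 x 66 x 18 mm, lying left of the apron's near corner; bystander; origin at its underside
Not all that is in view belongs to the job. Of the things that look like the cassette, the larger one is meant.

How it is judged:
By the outcome, as a careful person would: the job done as asked, in the order asked, and still so for the second after the job is handed in, with the robot touching nothing.
It also fails if it takes over 67 s, if anything falls off the work surface, if the arm or the gripper's body presses on something with over 40 N, if the wrist force passes 120 N, or if a joint passes its speed limit or range.

## Working session

There is one attempt and no reset: what is moved stays moved. The work goes in short steps, Python scripts to look and compute and a tool call to move; the robot and the scene stay as the last step left them, time stands still between calls to the robot, and variables do not carry over. Pictures are saved under pics/ and viewed, at most 10 in all, crops included, and the job is handed in when it is done.

Besides the shell and the picture viewer there is one more tool, called as name(argument=value, ...) on one line, values as JSON. servo_tool: Moves the arm, as the interface text tells. Its arguments: {"type":"object","properties":{"moves":{"type":"array","items":{"type":"array","items":{"type":"number"}}},"claw":{"type":"number"},"force":{"type":"number"}},"required":["moves"]}

```bash
mkdir -p pics; ls; python3 - <<'E'
from workcell import *
import cv2
for n in("top","side"):
    im=camera(n); cv2.imwrite(f"pics/{n}0.png",im[:,:,::-1]); print(n,get_calibration(n))
o=get_obs();print(o["time"],o["ee_pos"],o["tcp_rot"],o["wrist_force"])
E
```

```text
pics
top {'fx': 585.838281955752, 'fy': 585.838281955752, 'cx': 317.0002885074423, 'cy': 240.19474506747002, 'rvec': array([ 2.17746174, -2.13945806,  0.14268423]), 'tvec': array([0.12394211, 0.53683957, 0.8783438 ])}
side {'fx': 510.8939844854383, 'fy': 510.8939844854383, 'cx': 326.50941492908373, 'cy': 232.73280878182695, 'rvec': array([ 0.30085575, -2.74552566,  1.26324987]), 'tvec': array([0.56794519, 0.02316104, 0.89453606])}
0.1 [0.21901263 0.50423345 0.19981258] [-1.79927623e+02 -4.66944937e-04  1.56522014e+02] [ 0.46132556 -0.33002306 -0.89097796]
```

View pics/top0.png

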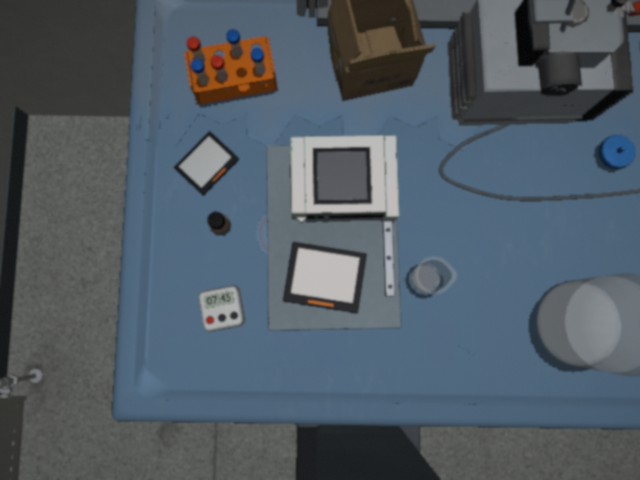

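View pics/side0.png

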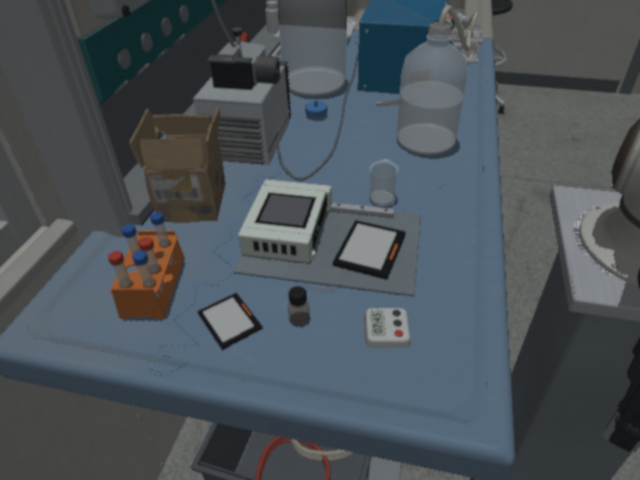

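The top view shows two cassette look-alikes: a large one on the apron at (325,278) and a small one off it at (207,162). The scanner's dark window at (342,175) could also be mistaken for one. I choose (325,278), which is the larger and has its orange mark at the rear (322,303). The fence is at col ~390, rows 222-296, and the mouth is at row ~217. I'll crop to check that choice and measure.

```bash
cat > h.py <<'E'
from workcell import *
import cv2, numpy as np
def ray(n,px,z):
    c=get_calibration(n);R=cv2.Rodrigues(c["rvec"])[0];t=c["tvec"]
    px=np.atleast_2d(np.float64(px));d=np.c_[(px[:,0]-c["cx"])/c["fx"],(px[:,1]-c["cy"])/c["fy"],np.ones(len(px))]@R
    o=-R.T@t
    return o+d*((z-o[2])/d[:,2])[:,None]
def proj(n,P):
    c=get_calibration(n);K=np.array([[c["fx"],0,c["cx"]],[0,c["fy"],c["cy"]],[0,0,1]])
    return cv2.projectPoints(np.float64(P),c["rvec"],c["tvec"],K,None)[0][:,0]
def cassette(im,roi=(225,330,272,386)):
    "centre, yaw(deg), size from dark+white region on the apron (top view)"
    r0,r1,c0,c1=roi
    g=im[r0:r1,c0:c1].astype(int);m=(g.max(2)<60)
    m=cv2.morphologyEx(np.uint8(m)*255,cv2.MORPH_OPEN,np.ones((2,2)))
    cs=cv2.findContours(m,cv2.RETR_EXTERNAL,cv2.CHAIN_APPROX_NONE)[0]
    k=max(cs,key=cv2.contourArea)[:,0]+[c0,r0]
    w=ray("top",k,.016)[:,:2]
    (c,s,a)=cv2.minAreaRect(np.float32(w*1000));return c,s,a,cv2.boxPoints((c,s,a)),k
E
python3 - <<'E'
from h import *
im=camera("top")
print(cassette(im)[:4])
cal=get_calibration("top");R=cv2.Rodrigues(cal["rvec"])[0];print("cam",-R.T@cal["tvec"])
for p in [(340,240),(275,240),(390,260),(330,320),(325,248),(345,217)]:print(p,im[p[1],p[0]])
# edges: apron left/right/near, fence inner face, hood front
g=cv2.cvtColor(im,cv2.COLOR_RGB2GRAY).astype(int)
print("row315",im[315,262:275].tolist(),im[315,394:406].tolist())
print("row245",im[245,378:402,0].tolist());print("row285",im[285,378:402,0].tolist())
print("col345",im[205:225,345,0].tolist());print("col390",im[205:225,390,0].tolist());print("col345",im[322:334,345].tolist())
cv2.imwrite("pics/crop.png",cv2.resize(im[195:340,255:455],None,fx=4,fy=4,interpolation=cv2.INTER_CUBIC)[:,:,::-1])
E
```

```text
((476.86456298828125, 119.38875579833984), (117.25421142578125, 94.24789428710938), 81.68047332763672, array([[421.75354 ,  68.197136],
       [515.00964 ,  54.56008 ],
       [531.9756  , 170.58038 ],
       [438.71948 , 184.21744 ]], dtype=float32))
cam [0.41941267 0.13731773 0.93823401]
(340, 240) [100 111 118]
(275, 240) [100 110 116]
(390, 260) [152 156 163]
(330, 320) [105 116 122]
(325, 248) [42 44 46]
(345, 217) [19 21 22]
row315 [[83, 107, 130], [82, 107, 129], [83, 107, 130], [83, 107, 129], [80, 104, 124], [79, 98, 115], [85, 98, 109], [95, 106, 113], [101, 112, 118], [104, 114, 121], [103, 114, 121], [103, 114, 121], [103, 114, 121]] [[106, 117, 124], [105, 116, 123], [105, 116, 123], [105, 116, 123], [103, 114, 121], [96, 108, 116], [87, 102, 114], [80, 101, 119], [81, 105, 126], [83, 107, 128], [82, 106, 128], [82, 107, 129]]
row245 [101, 101, 101, 101, 97, 96, 117, 148, 167, 172, 172, 171, 168, 158, 136, 112, 103, 103, 100, 91, 84, 81, 82, 83]
row285 [103, 105, 104, 104, 104, 99, 92, 108, 139, 149, 131, 108, 104, 119, 139, 140, 124, 109, 104, 98, 86, 76, 77, 80]
col345 [179, 190, 192, 192, 191, 186, 168, 129, 79, 41, 26, 18, 19, 33, 41, 54, 73, 90, 97, 98]
col390 [192, 192, 192, 192, 192, 191, 192, 191, 192, 186, 169, 135, 92, 68, 66, 82, 113, 142, 155, 158]
col345 [[106, 118, 125], [106, 117, 125], [106, 118, 125], [106, 117, 124], [104, 114, 121], [91, 102, 108], [76, 88, 97], [72, 90, 106], [78, 101, 122], [81, 105, 128], [81, 106, 128], [81, 105, 128]]
```

View pics/crop.png

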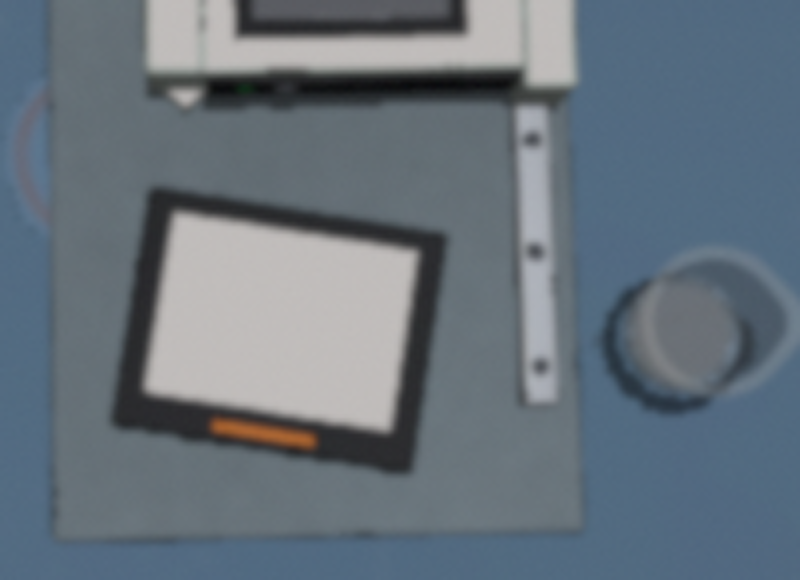

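The crop confirms the choice: a large black cassette with a white plate and an orange mark at the rear (crop (262,432)). It is skewed, with its nose turned towards the fence. The fence's inner face runs along crop x 515-525. Next I'll get the scanner frame from the fence and apron edges.

```bash
python3 - <<'E'
from h import *
im=camera("top");g=cv2.GaussianBlur(im,(3,3),0).astype(float)
def edge(sig):
    d=np.abs(np.diff(sig)); i=d.argmax(); w=d[max(0,i-2):i+3];x=np.arange(max(0,i-2),max(0,i-2)+len(w)); return (w*x).sum()/w.sum()+.5
def line(pts,z,ax):
    w=ray("top",pts,z)[:,:2]*1000; vx,vy,x,y=cv2.fitLine(np.float32(w),cv2.DIST_HUBER,0,.01,.01).ravel()
    if (vx if ax==0 else vy)<0: vx,vy=-vx,-vy
    r=np.abs((w-[x,y])@[-vy,vx]);print("dir deg",np.degrees(np.arctan2(vy,vx)).round(2),"pt",x.round(1),y.round(1),"res",r.max().round(2));return
rows=range(228,292)
print("fence inner top z18");line([(380+edge(g[r,380:389,0]),r) for r in rows],.018,0)
print("fence outer top z18");line([(389+edge(g[r,389:397,0]),r) for r in rows],.018,0)
b=g[:,:,0]-g[:,:,2]
print("base L");line([(262+edge(b[r,262:275]),r) for r in range(225,322)],.006,0)
print("base R");line([(395+edge(b[r,395:406]),r) for r in range(300,322)],.006,0)
print("base near");line([(c,322+edge(b[322:334,c])) for c in range(275,392)],.006,1)
print("hood front z53");line([(c,206+edge(g[206:214,c,0])) for c in list(range(305,380))],.053,1)
c=[("bk",)]
# vial cap, timer, beaker
for n,p,z in (("vial",(219,222),.06),("timer",(221,308),.018),("beaker",(427,279),.004)):print(n,ray("top",p,z).round(3))
o=get_obs();print(o["time"],o["q"])
E
```

```text
fence inner top z18
dir deg 1.96 pt 510.6 25.6 res 0.82
fence outer top z18
dir deg 2.23 pt 523.1 14.3 res 3.68
base L
dir deg 2.01 pt 449.6 210.6 res 6.11
base R
dir deg 2.55 pt 423.2 -0.5 res 0.36
base near
dir deg 92.11 pt 398.1 91.4 res 0.62
hood front z53
dir deg 91.45 pt 576.8 98.2 res 0.59
vial [[0.556 0.282 0.06 ]]
timer [[0.427 0.281 0.018]]
beaker [[ 0.479 -0.043  0.004]]
0.2 [6.65202848e+01 4.99902664e+00 1.00532777e+01 9.51004723e+01
 9.46973947e-04 9.00007710e+01]
```

servo_tool(moves=[[24.5,-29.6,-8,0.445],[24.5,-29.6,-8,0.445],[24.5,-29.6,-8,0.445],[24.5,-29.6,-8,0.445],[24.5,-29.6,-8,0.445],[24.5,-29.6,-8,0.445],[24.5,-29.6,-8,0.445],[24.5,-29.6,-8,0.445],[24.5,-29.6,-8,0.445],[24.5,-29.6,-8,0.445],[24.5,-29.6,-8,0.445],[24.5,-29.6,-8,0.445],[24.5,-29.6,-8,0.445]], claw=1)

```text
time: 1.28
ee_pos: [0.4639, 0.2086, 0.1205]
tcp_rot: [180.0, -0.0, -178.0]
wrist_force: [0.2, 1.0, -0.7]
opening: 0.0001
grasp_force: 0.0
```

servo_tool(moves=[[0,0,-4,0],[0,0,-8,0],[0,0,-10,0],[0,0,-11,0],[0,0,-11,0],[0,0,-11,0]])

```text
time: 1.78
ee_pos: [0.4642, 0.2093, 0.0116]
tcp_rot: [180.0, 0.0, -177.9]
wrist_force: [-0.1, -0.5, 0.8]
opening: 0.0002
grasp_force: 0.0
```

```bash
python3 - <<'E'
from h import *
o=get_obs();print(o["q"].round(1),o["ee_pos"],o["wrist_force"])
im=camera("top");cv2.imwrite("pics/t1.png",cv2.resize(im[180:340,190:440],None,fx=3,fy=3)[:,:,::-1])
E
```

```text
[ 24.3   0.  -16.   73.9   0.   22.2] [0.46421162 0.20931709 0.01164472] [-0.13722729 -0.53092769  0.79559652]
```

View pics/t1.png

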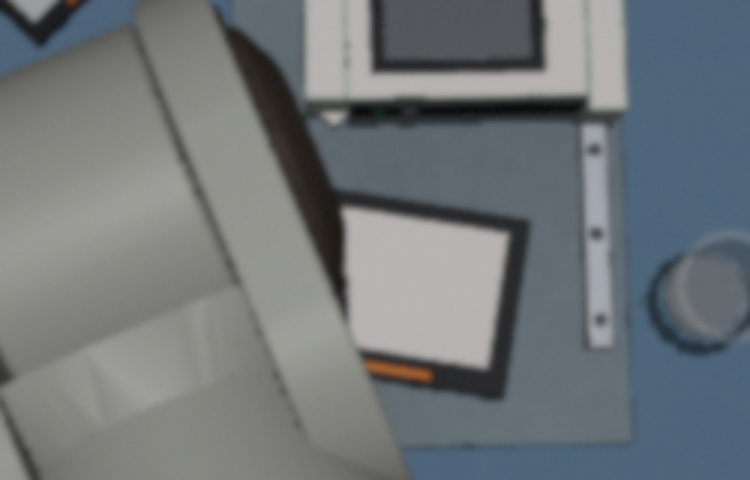

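The arm hides the cassette's left edge, but its right edge (crop (515,310)) and the fence are still visible. I'll push towards the fence.

servo_tool(moves=[[0.02,-0.4,-0.1,0],[0.04,-0.8,-0.1,0],[0.05,-1.2,-0.1,0],[0.06,-1.5,-0.1,0],[0.06,-1.8,-0.1,0],[0.07,-2.1,-0.1,0],[0.08,-2.4,-0.1,0],[0.09,-2.7,-0.1,0],[0.1,-3.0,-0.1,0],[0.11,-3.3,-0.1,0],[0.12,-3.6,-0.1,0],[0.13,-3.8,-0.1,0],[0.14,-4.0,-0.1,0]])

```text
time: 2.92
ee_pos: [0.4655, 0.1682, 0.0095]
tcp_rot: [180.0, -0.0, -178.0]
wrist_force: [-0.8, 0.1, 0.3]
opening: 0.0001
grasp_force: 0.0
```

```bash
cat >> h.py <<'E'
O=np.array([568.3,89.1]);A=np.radians(2.0);U=np.array([[np.cos(A),np.sin(A)],[-np.sin(A),np.cos(A)]])
def S(w): return (np.asarray(w)[...,:2]*1000-O)@U.T
def W(s): return (np.asarray(s)@U+O)
E
python3 - <<'E'
from h import *
o=get_obs();print(S(o["ee_pos"]),o["wrist_force"].round(1))
im=camera("top");cv2.imwrite("pics/t2.png",cv2.resize(im[180:340,190:440],None,fx=3,fy=3)[:,:,::-1])
E
```

```text
[-99.9453371   82.63998239] [-0.8  0.1  0.3]
```

View pics/t2.png

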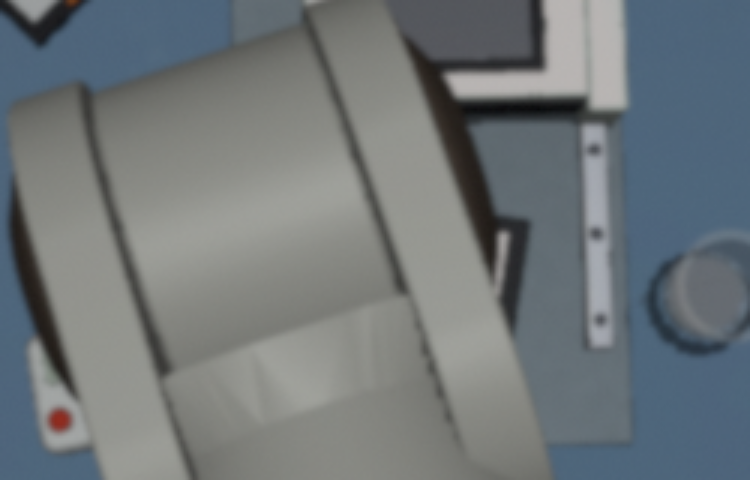

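The cassette's visible corner (528,218) hasn't moved, though the finger should already have reached it. I'll check from the side.

```bash
python3 - <<'E'
from h import *
o=get_obs();print(proj("side",[o["ee_pos"],W([-90.3,33.5]).tolist()and np.r_[W([-90.3,33.5])/1000,.016]]))
im=camera("side");cv2.imwrite("pics/s2.png",cv2.resize(im[150:350,230:470],None,fx=3,fy=3,interpolation=2)[:,:,::-1])
E
```

```text
[[372.78705217 268.78977051]
 [370.80233113 245.72827642]]
```

View pics/s2.png

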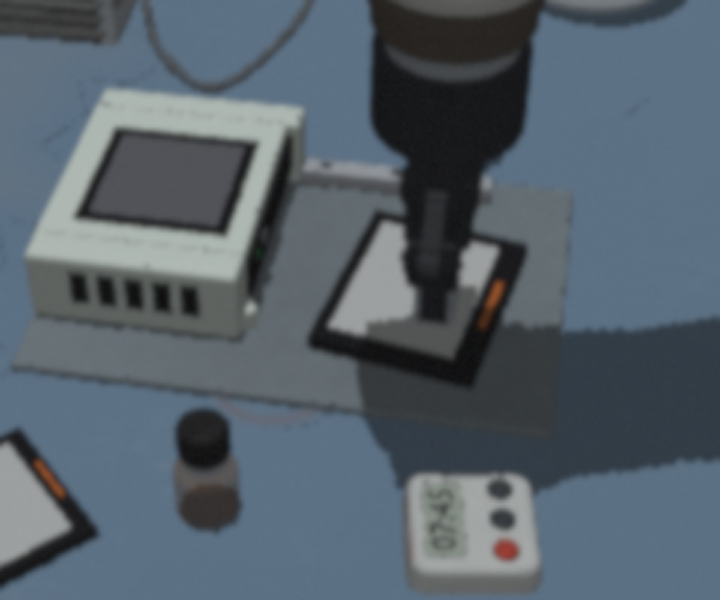

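The fingertip shows at crop (433,320), above the plate. It is higher than the TCP reading implies, so the finger passed over the cassette without touching it. I'll back off to the left and feel for the apron.

servo_tool(moves=[[0,1.5,1.0,0],[-0.1,3.3,1.0,0],[-0.1,3.5,0.5,0],[-0.1,3.5,0,0],[-0.1,3.5,0,0]])

```text
time: 3.43
ee_pos: [0.4636, 0.203, 0.0079]
tcp_rot: [-179.9, -0.1, -177.9]
wrist_force: [-0.2, 0.3, -0.8]
opening: -0.0001
grasp_force: 0.0
```

servo_tool(moves=[[0,0,-0.1,0],[0,0,-0.2,0],[0,0,-0.3,0],[0,0,-0.3,0]])

```text
time: 3.77
ee_pos: [0.4645, 0.2031, 0.0063]
tcp_rot: [-180.0, -0.0, -178.0]
wrist_force: [-0.1, 0.4, 0.5]
opening: -0.0003
grasp_force: 0.0
```

servo_tool(moves=[[0,0,-0.1,0],[0,0,-0.2,0],[0,0,-0.3,0],[0,0,-0.4,0],[0,0,-0.4,0]])

```text
time: 4.18
ee_pos: [0.4644, 0.2034, 0.0022]
tcp_rot: [-180.0, -0.0, -178.0]
wrist_force: [0.3, 0.1, -0.0]
opening: 0.0001
grasp_force: 0.0
```

```bash
python3 - <<'E'
from h import *
o=get_obs();print(o["ee_pos"],o["wrist_force"])
p=o["ee_pos"];print([(z,proj("side",[[p[0],p[1],z]])[0].round(1).tolist()) for z in(0,.01,.02,.03,.04)])
im=camera("side");cv2.imwrite("pics/s3.png",cv2.resize(im[200:310,320:440],None,fx=5,fy=5,interpolation=2)[:,:,::-1])
E
```

```text
[0.46438469 0.20341782 0.00223648] [ 0.25339878  0.06961068 -0.00717212]
[(0, [369.8, 288.2]), (0.01, [370.1, 283.9]), (0.02, [370.4, 279.5]), (0.03, [370.6, 275.0]), (0.04, [370.9, 270.5])]
```

View pics/s3.png

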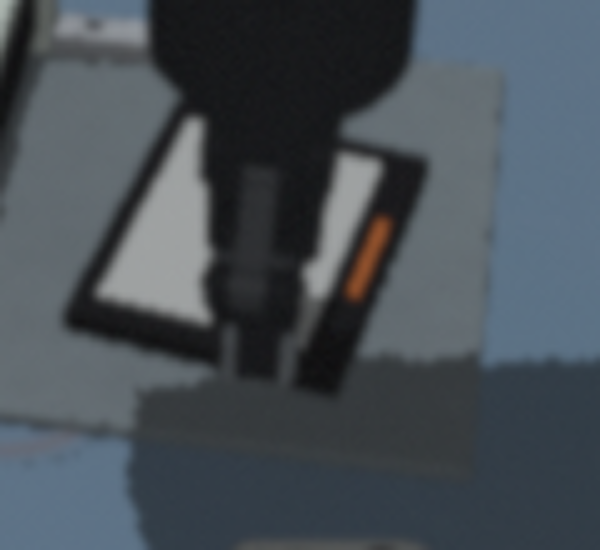

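The tip is at crop (258,380), i.e. side px (371.6,276). That ray fits a height of about 26 mm, well above the reported 2 mm. I'll keep feeling downward.

servo_tool(moves=[[0,0,-0.2,0],[0,0,-0.4,0],[0,0,-0.5,0],[0,0,-0.6,0],[0,0,-0.6,0]])

```text
time: 4.65
ee_pos: [0.4644, 0.2034, -0.0038]
tcp_rot: [-180.0, -0.0, -178.0]
wrist_force: [0.1, 0.5, 0.2]
opening: 0.0001
grasp_force: 0.0
```

servo_tool(moves=[[0,0,-0.2,0],[0,0,-0.3,0],[0,0,-0.4,0],[0,0,-0.4,0]])

```text
time: 4.98
ee_pos: [0.4644, 0.2034, -0.0078]
tcp_rot: [-180.0, -0.0, -178.0]
wrist_force: [0.2, -0.6, -0.2]
opening: 0.0001
grasp_force: 0.0
```

servo_tool(moves=[[0,0,-0.2,0],[0,0,-0.3,0],[0,0,-0.4,0],[0,0,-0.4,0]])

```text
time: 5.32
ee_pos: [0.4644, 0.2034, -0.0118]
tcp_rot: [-180.0, -0.0, -178.0]
wrist_force: [0.1, 0.2, -0.7]
opening: -0.0
grasp_force: 0.0
```

servo_tool(moves=[[0,0,-0.1,0],[0,0,-0.2,0],[0,0,-0.2,0]])

```text
time: 5.57
ee_pos: [0.4644, 0.2034, -0.0137]
tcp_rot: [-180.0, -0.0, -178.0]
wrist_force: [0.2, 0.5, 0.4]
opening: -0.0004
grasp_force: 0.0
```

servo_tool(moves=[[0,0,-0.1,0],[0,0,-0.2,0],[0,0,-0.2,0]])

```text
time: 5.82
ee_pos: [0.4644, 0.2034, -0.0157]
tcp_rot: [-180.0, -0.0, -178.0]
wrist_force: [0.1, 0.9, 0.6]
opening: -0.0002
grasp_force: 0.0
```

servo_tool(moves=[[0,0,-0.1,0],[0,0,-0.1,0],[0,0,-0.1,0]])

```text
time: 6.07
ee_pos: [0.4645, 0.2034, -0.0166]
tcp_rot: [-180.0, -0.0, -178.0]
wrist_force: [0.5, -0.7, 0.1]
opening: 0.0003
grasp_force: 0.0
```

servo_tool(moves=[[0,0,-0.1,0],[0,0,-0.1,0],[0,0,-0.1,0]])

```text
time: 6.32
ee_pos: [0.4645, 0.2034, -0.0176]
tcp_rot: [-180.0, -0.0, -178.0]
wrist_force: [-0.0, -0.1, 0.0]
opening: 0.0001
grasp_force: 0.0
```

servo_tool(moves=[[0,0,-0.1,0],[0,0,-0.1,0],[0,0,-0.1,0]])

```text
time: 6.57
ee_pos: [0.4645, 0.2034, -0.0186]
tcp_rot: [-180.0, -0.0, -178.0]
wrist_force: [-0.3, 0.1, -0.2]
opening: 0.0007
grasp_force: 0.0
```

servo_tool(moves=[[0,0,-0.1,0],[0,0,-0.1,0],[0,0,-0.1,0]])

```text
time: 6.82
ee_pos: [0.4645, 0.2034, -0.0196]
tcp_rot: [-180.0, -0.0, -178.0]
wrist_force: [-1.2, -0.3, -0.2]
opening: 0.0
grasp_force: 0.0
```

servo_tool(moves=[[0,0,-0.1,0],[0,0,-0.1,0],[0,0,-0.1,0]])

```text
time: 7.07
ee_pos: [0.4645, 0.2034, -0.0206]
tcp_rot: [-180.0, -0.0, -178.0]
wrist_force: [0.1, 0.0, -0.5]
opening: -0.0002
grasp_force: 0.0
```

```bash
python3 - <<'E'
from h import *
p=get_obs()["ee_pos"];print([(z,proj("side",[[p[0],p[1],z]])[0].round(1).tolist()) for z in(0,.006,.01,.02)])
im=camera("side");cv2.imwrite("pics/s4.png",cv2.resize(im[220:310,320:440],None,fx=6,fy=6,interpolation=2)[:,:,::-1])
E
```

```text
[(0, [369.8, 288.1]), (0.006, [369.9, 285.6]), (0.01, [370.0, 283.8]), (0.02, [370.3, 279.5])]
```

View pics/s4.png

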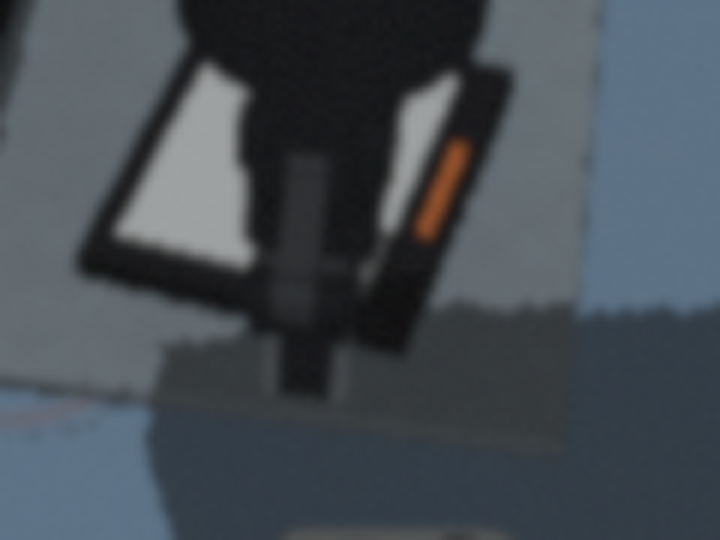

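The tip is at crop (305,397), i.e. px (370.8,286). That puts it at apron level, so the tip sits about 27 mm above the reported TCP. I'll raise 2 mm and push.

servo_tool(moves=[[0,0,0.2,0],[0.01,-0.4,0.2,0],[0.02,-0.7,0.2,0],[0.03,-1.0,0.2,0],[0.04,-1.3,0.2,0],[0.05,-1.6,0.2,0],[0.06,-1.9,0.2,0],[0.07,-2.2,0.2,0],[0.08,-2.5,0.2,0]])

```text
time: 7.87
ee_pos: [0.4653, 0.1782, -0.0185]
tcp_rot: [180.0, -0.0, -178.0]
wrist_force: [0.1, 1.2, -0.1]
opening: 0.0
grasp_force: 0.5
```

servo_tool(moves=[[0.01,-0.2,0,0],[0.02,-0.4,0,0],[0.03,-0.6,0,0],[0.03,-0.8,0,0]])

```text
time: 8.2
ee_pos: [0.4657, 0.1703, -0.0185]
tcp_rot: [180.0, -0.0, -178.0]
wrist_force: [-0.6, 0.2, -0.0]
opening: 0.0
grasp_force: 0.6
```

servo_tool(moves=[[0.01,-0.2,0,0],[0.02,-0.4,0,0],[0.02,-0.6,0,0],[0.02,-0.6,0,0]])

```text
time: 8.53
ee_pos: [0.4658, 0.1641, -0.0185]
tcp_rot: [-180.0, 0.0, -178.0]
wrist_force: [-0.5, -0.3, 0.1]
opening: 0.0001
grasp_force: 0.1
```

servo_tool(moves=[[0.01,-0.15,0,0],[0.01,-0.3,0,0],[0.01,-0.3,0,0]])

```text
time: 8.78
ee_pos: [0.4659, 0.1613, -0.0185]
tcp_rot: [-180.0, -0.0, -178.0]
wrist_force: [-0.8, 0.9, -0.1]
opening: 0.0002
grasp_force: 0.2
```

```bash
python3 - <<'E'
from h import *
o=get_obs();print(S(o["ee_pos"]),o["wrist_force"].round(1))
im=camera("side");cv2.imwrite("pics/s5.png",cv2.resize(im[170:310,300:440],None,fx=4,fy=4,interpolation=2)[:,:,::-1])
im=camera("top")
# cassette-fence gap: dark run left of the fence
for r in range(236,300,6):
    print(r,im[r,362:388,0].tolist())
E
```

```text
[-99.78464668  75.69363195] [-0.8  0.9 -0.1]
236 [95, 95, 95, 96, 96, 97, 96, 97, 97, 97, 97, 96, 96, 96, 96, 96, 96, 95, 96, 94, 90, 95, 122, 149, 162, 164]
242 [83, 84, 85, 86, 85, 85, 86, 87, 91, 90, 90, 90, 91, 90, 91, 92, 92, 94, 96, 97, 94, 93, 114, 144, 160, 164]
248 [124, 121, 115, 110, 107, 102, 103, 102, 101, 95, 88, 71, 52, 43, 40, 39, 39, 50, 73, 88, 91, 91, 110, 143, 163, 167]
254 [175, 184, 185, 185, 185, 185, 184, 185, 184, 183, 171, 137, 88, 48, 41, 40, 42, 52, 76, 90, 93, 88, 105, 138, 157, 161]
260 [147, 174, 184, 185, 184, 184, 184, 185, 183, 178, 158, 120, 73, 45, 40, 40, 42, 54, 76, 92, 93, 84, 96, 129, 148, 149]
266 [143, 173, 182, 184, 185, 185, 184, 184, 183, 176, 153, 111, 68, 45, 41, 40, 43, 58, 79, 93, 94, 87, 91, 124, 152, 164]
272 [170, 183, 184, 185, 185, 185, 184, 184, 183, 173, 139, 92, 54, 41, 41, 40, 45, 65, 86, 96, 98, 94, 95, 116, 146, 163]
278 [176, 183, 184, 185, 185, 184, 185, 185, 183, 171, 138, 88, 50, 42, 40, 42, 52, 75, 93, 99, 99, 95, 93, 111, 144, 163]
284 [146, 158, 175, 183, 184, 185, 185, 184, 183, 170, 136, 84, 48, 42, 41, 41, 53, 76, 93, 99, 99, 95, 89, 106, 139, 154]
290 [156, 150, 149, 160, 176, 182, 184, 184, 178, 159, 121, 74, 46, 41, 40, 43, 54, 76, 92, 98, 98, 95, 84, 95, 130, 157]
296 [157, 157, 154, 142, 120, 90, 64, 53, 51, 49, 45, 40, 41, 42, 42, 45, 58, 79, 95, 100, 100, 97, 89, 85, 90, 99]
```

The cassette is now skewed by about 2.7° and is about 6 mm off the fence. I'll keep going.

servo_tool(moves=[[0.01,-0.15,0,0],[0.01,-0.3,0,0],[0.02,-0.45,0,0],[0.02,-0.6,0,0],[0.02,-0.6,0,0]])

```text
time: 9.3
ee_pos: [0.4661, 0.1551, -0.0185]
tcp_rot: [-180.0, -0.0, -178.0]
wrist_force: [0.5, 0.7, -0.3]
opening: 0.0001
grasp_force: 0.1
```

servo_tool(moves=[[0,-0.05,0,0],[0,-0.1,0,0],[0,-0.1,0,0]])

```text
time: 9.55
ee_pos: [0.4661, 0.1544, -0.0185]
tcp_rot: [-180.0, 0.0, -178.0]
wrist_force: [-0.4, 0.4, -0.3]
opening: 0.0001
grasp_force: 0.3
```

servo_tool(moves=[[0,-0.05,0,0],[0,-0.1,0,0],[0,-0.1,0,0]])

```text
time: 9.8
ee_pos: [0.4661, 0.1534, -0.0185]
tcp_rot: [180.0, -0.0, -178.0]
wrist_force: [-0.2, 1.2, -0.1]
opening: 0.0001
grasp_force: 0.4
```

servo_tool(moves=[[0,-0.05,0,0],[0,-0.1,0,0],[0,-0.1,0,0]])

```text
time: 10.05
ee_pos: [0.466, 0.1525, -0.0185]
tcp_rot: [180.0, -0.0, -178.0]
wrist_force: [-1.4, 2.7, -0.5]
opening: 0.0002
grasp_force: 1.0
```

```bash
cat >> h.py <<'E'
def gaps(im):
    for r in range(238,302,6):
        s=im[r,360:400,0].astype(float);i=s[:22].argmax() if s[:22].max()>120 else 0
        d=np.where(s<55)[0]
        if len(d)==0: continue
        a=d[-1]; e=a+np.argmax(s[a:]>70); e=e-(s[e]-70)/(s[e]-s[e-1])
        f=a+np.argmax(s[a:]>118); f=f-(s[f]-118)/(s[f]-s[f-1])
        p=ray("top",[(360+e,r)],.016)[0];q=ray("top",[(360+f,r)],.018)[0]
        print(r,"cassette",S(p).round(1),"fence",S(q).round(1))
E
python3 - <<'E'
from h import *
o=get_obs();print(S(o["ee_pos"]),o["wrist_force"].round(1))
gaps(camera("top"))
E
```

```text
[-100.03409855   66.96681417] [-1.4  2.7 -0.5]
238 cassette [-27.7 -34.1] fence [-28.5 -60.9]
244 cassette [-37.8 -59.6] fence [-38.1 -61.2]
250 cassette [-47.4 -59.4] fence [-47.6 -61.1]
256 cassette [-56.9 -59.3] fence [-57.1 -61.3]
262 cassette [-66.4 -59.4] fence [-66.6 -61.1]
268 cassette [-75.9 -59.6] fence [-76.1 -61.1]
274 cassette [-85.4 -59.5] fence [-85.6 -61.1]
280 cassette [-94.9 -59.4] fence [-95. -61.]
286 cassette [-104.3  -59.4] fence [-104.4  -61.1]
292 cassette [-113.7  -59.7] fence [-113.8  -61.4]
298 cassette [-123.1  -57.9] fence [-123.3  -66.9]
```

servo_tool(moves=[[0,-0.05,0,0],[0,-0.05,0,0],[0,-0.05,0,0]])

```text
time: 10.35
ee_pos: [0.4661, 0.152, -0.0185]
tcp_rot: [180.0, -0.0, -178.0]
wrist_force: [-1.8, 2.1, 0.4]
opening: -0.0002
grasp_force: 1.1
```

servo_tool(moves=[[0,-0.05,0,0],[0,-0.05,0,0],[0,-0.05,0,0]])

```text
time: 10.6
ee_pos: [0.4661, 0.1514, -0.0185]
tcp_rot: [-180.0, -0.0, -178.0]
wrist_force: [-1.0, 2.7, -0.8]
opening: 0.0001
grasp_force: 1.1
```

servo_tool(moves=[[0,-0.05,0,0],[0,-0.1,0,0],[0,-0.1,0,0]])

```text
time: 10.85
ee_pos: [0.4661, 0.1509, -0.0185]
tcp_rot: [179.9, -0.0, -178.0]
wrist_force: [-1.2, 5.0, -1.3]
opening: 0.0001
grasp_force: 2.7
```

```bash
python3 - <<'E'
from h import *
o=get_obs();print(S(o["ee_pos"]),o["wrist_force"].round(1))
gaps(camera("top"))
E
```

```text
[-100.02835649   65.36202555] [-1.2  5.  -1.3]
238 cassette [-27.8 -38.3] fence [-28.5 -61. ]
244 cassette [-37.8 -59.6] fence [-38.1 -61.3]
250 cassette [-47.4 -59.4] fence [-47.6 -61.1]
256 cassette [-56.9 -59.4] fence [-57.1 -61.3]
262 cassette [-66.4 -59.4] fence [-66.6 -61. ]
268 cassette [-75.9 -59.6] fence [-76.1 -61.1]
274 cassette [-85.4 -59.6] fence [-85.6 -61.2]
280 cassette [-94.9 -59.4] fence [-95.  -61.1]
286 cassette [-104.3  -59.4] fence [-104.4  -61.2]
292 cassette [-113.7  -59.7] fence [-113.8  -61.5]
298 cassette [-123.1  -60. ] fence [-123.4  -71.4]
```

The cassette is flush along the fence (parallel within 0.2 mm, firm at 5 N). Now I'll go behind it with the fingers half spread.

servo_tool(moves=[[0,1.2,0,0],[0,1.2,3,0],[0,1.2,5,0],[-2.5,-2,5,0],[-5.4,-5,5,0],[-5.4,-6.9,5,0],[-5.4,-6.9,5,0],[-5.4,-6.9,3,0],[-5.4,-6.9,1,0],[-5.4,-6.9,0.5,0],[-5.4,-6.9,0.5,0]], claw=0.5)

```text
time: 11.82
ee_pos: [0.4114, 0.0816, -0.0147]
tcp_rot: [-180.0, -0.1, -178.0]
wrist_force: [-0.2, 0.2, -0.0]
opening: 0.0427
grasp_force: 0.0
```

servo_tool(moves=[[0,0,-0.3,0],[0,0,-0.6,0],[0,0,-0.75,0],[0,0,-0.75,0]])

```text
time: 12.15
ee_pos: [0.4124, 0.0816, -0.0208]
tcp_rot: [-180.0, 0.0, -178.0]
wrist_force: [0.6, 0.4, 0.2]
opening: 0.0427
grasp_force: 0.0
```

```bash
python3 - <<'E'
from h import *
o=get_obs();print(S(o["ee_pos"]),o["wrist_force"].round(1),o["opening"])
gaps(camera("top"))
im=camera("side");cv2.imwrite("pics/s6.png",cv2.resize(im[160:300,290:440],None,fx=5,fy=5,interpolation=2)[:,:,::-1])
p=o["ee_pos"];print([(dy,(5*(proj("side",[[p[0]-dy*.0349,p[1]+dy,z]])[0]-[290,160])).round(0).tolist()) for z in(.006,.016) for dy in(-.03,.03)])
E
```

```text
[-156.11239565   -2.0510752 ] [0.6 0.4 0.2] 0.042706322167403
244 cassette [-37.8 -59.5] fence [-38.  -61.1]
250 cassette [-47.4 -59.4] fence [-47.6 -61. ]
256 cassette [-56.9 -59.3] fence [-57.1 -61.2]
262 cassette [-66.4 -59.4] fence [-66.6 -61. ]
[(-0.03, [606.0, 351.0]), (0.03, [595.0, 462.0]), (-0.03, [609.0, 330.0]), (0.03, [597.0, 440.0])]
```

View pics/s6.png

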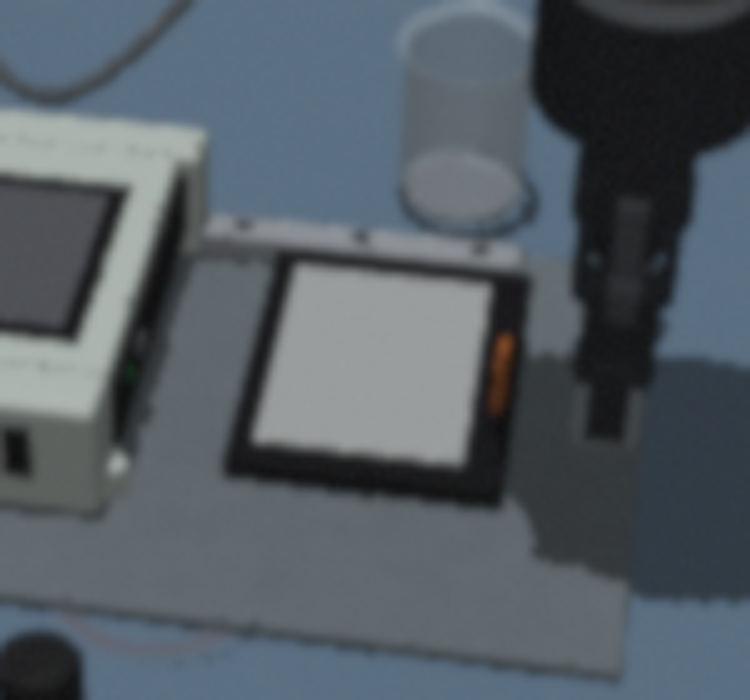

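The cassette lies flush along the fence: its right edge (275,255)-(525,275) meets the fence, and the rear edge is at x≈515. The finger stands clear behind it at (607,440), with its tip about 13 mm up, so I'll lower 3 mm and push.

servo_tool(moves=[[0,0,-0.2,0],[0,0,-0.3,0],[0.3,0.01,-0.3,0],[0.7,0.02,-0.3,0],[1.1,0.04,-0.3,0],[1.4,0.05,-0.3,0],[1.7,0.06,-0.3,0],[2.0,0.07,-0.3,0],[2.3,0.08,-0.3,0],[2.6,0.09,-0.3,0],[2.9,0.1,-0.3,0],[3.2,0.11,-0.3,0]])

```text
time: 13.25
ee_pos: [0.4443, 0.0826, -0.0241]
tcp_rot: [180.0, -0.0, -178.0]
wrist_force: [-0.9, -0.4, -0.1]
opening: 0.0424
grasp_force: 0.7
```

servo_tool(moves=[[0.3,0.01,0,0],[0.6,0.02,0,0],[0.9,0.03,0,0],[1.2,0.04,0,0]])

```text
time: 13.58
ee_pos: [0.4564, 0.083, -0.0241]
tcp_rot: [180.0, -0.0, -178.0]
wrist_force: [-1.7, 0.4, -1.4]
opening: 0.0428
grasp_force: 0.6
```

```bash
python3 - <<'E'
from h import *
o=get_obs();print(o["time"],S(o["ee_pos"]),o["ee_pos"],o["wrist_force"].round(1),o["grasp_force"])
gaps(camera("top"))
im=camera("side")
# orange mark centre in side view, on top plane z=.016
h=cv2.cvtColor(im[150:300,300:420],cv2.COLOR_RGB2HSV);m=cv2.inRange(h,(5,120,60),(20,255,255));k=cv2.moments(m,True)
if k["m00"]: print("orange",k["m00"],S(ray("side",[(300+k["m10"]/k["m00"],150+k["m01"]/k["m00"])],.016)))
E
```

```text
13.5833 [-112.06640238   -2.21444468] [ 0.45637915  0.08297584 -0.02407204] [-1.7  0.4 -1.4] 0.6352806437644176
orange 15.0 [[-94.91898989   7.04806617]]
```

servo_tool(moves=[[0.2,0.01,0,0],[0.4,0.01,0,0],[0.6,0.02,0,0],[0.8,0.03,0,0],[1.0,0.03,0,0]])

```text
time: 14.1
ee_pos: [0.4663, 0.0833, -0.024]
tcp_rot: [180.0, 0.0, -178.0]
wrist_force: [-2.1, 0.3, 0.6]
opening: 0.0427
grasp_force: 0.7
```

servo_tool(moves=[[0.2,0.01,0,0],[0.4,0.01,0,0],[0.6,0.02,0,0],[0.8,0.03,0,0],[1.0,0.03,0,0]])

```text
time: 14.52
ee_pos: [0.4763, 0.0836, -0.024]
tcp_rot: [180.0, -0.0, -178.0]
wrist_force: [-2.0, 0.4, 0.6]
opening: 0.0427
grasp_force: 0.9
```

servo_tool(moves=[[0.3,0.01,0,0],[0.6,0.02,0,0],[0.9,0.03,0,0],[1.2,0.04,0,0],[1.5,0.05,0,0]])

```text
time: 14.93
ee_pos: [0.4915, 0.0841, -0.024]
tcp_rot: [180.0, -0.0, -178.0]
wrist_force: [-2.1, 0.1, 0.1]
opening: 0.0425
grasp_force: 0.9
```

servo_tool(moves=[[0.3,0.01,0,0],[0.6,0.02,0,0],[0.9,0.03,0,0],[1.2,0.04,0,0],[1.2,0.04,0,0]])

```text
time: 15.35
ee_pos: [0.5039, 0.0844, -0.024]
tcp_rot: [-180.0, 0.0, -178.0]
wrist_force: [-0.1, 0.9, -0.3]
opening: 0.0428
grasp_force: 0.0
```

```bash
cat >> h.py <<'E'
def orange():
    im=camera("side");h=cv2.cvtColor(im[150:300,280:420],cv2.COLOR_RGB2HSV);m=cv2.inRange(h,(5,120,60),(20,255,255));k=cv2.moments(m,True)
    if k["m00"]: print("orange",k["m00"],S(ray("side",[(280+k["m10"]/k["m00"],150+k["m01"]/k["m00"])],.016)))
E
python3 - <<'E'
from h import *
o=get_obs();print(o["time"],S(o["ee_pos"]),o["wrist_force"].round(1),o["grasp_force"]);orange()
E
```

```text
15.35 [-64.55485558  -2.45125925] [-0.1  0.9 -0.3] 0.0
orange 9.0 [[-47.86164167  10.12438594]]
```

servo_tool(moves=[[0.2,0.01,0,0],[0.4,0.01,0,0],[0.6,0.02,0,0],[0.8,0.03,0,0],[1.0,0.03,0,0],[1.0,0.03,0,0]])

```text
time: 15.9
ee_pos: [0.5136, 0.0848, -0.024]
tcp_rot: [-180.0, 0.0, -178.0]
wrist_force: [0.3, 1.1, -0.0]
opening: 0.0428
grasp_force: 0.0
```

servo_tool(moves=[[0.05,0,0,0],[0.1,0,0,0],[0.15,0.01,0,0],[0.15,0.01,0,0]])

```text
time: 16.23
ee_pos: [0.5147, 0.0849, -0.024]
tcp_rot: [-180.0, 0.0, -178.0]
wrist_force: [-0.8, 0.1, -0.2]
opening: 0.0427
grasp_force: 0.4
```

servo_tool(moves=[[0.07,0,0,0],[0.15,0.01,0,0],[0.15,0.01,0,0]])

```text
time: 16.48
ee_pos: [0.5163, 0.0849, -0.024]
tcp_rot: [-180.0, 0.0, -178.0]
wrist_force: [-0.0, 0.3, 0.5]
opening: 0.0431
grasp_force: 0.3
```

servo_tool(moves=[[0.07,0,0,0],[0.15,0,0,0],[0.15,0,0,0]])

```text
time: 16.73
ee_pos: [0.5178, 0.085, -0.024]
tcp_rot: [180.0, 0.0, -178.0]
wrist_force: [-0.9, -0.0, -0.0]
opening: 0.0426
grasp_force: 0.3
```

servo_tool(moves=[[0.07,0,0,0],[0.15,0.01,0,0],[0.15,0.01,0,0]])

```text
time: 16.98
ee_pos: [0.5193, 0.085, -0.024]
tcp_rot: [-180.0, 0.0, -178.0]
wrist_force: [-0.3, 0.2, 0.4]
opening: 0.0424
grasp_force: 0.3
```

servo_tool(moves=[[0.07,0,0,0],[0.15,0,0,0],[0.15,0,0,0]])

```text
time: 17.23
ee_pos: [0.5208, 0.0851, -0.024]
tcp_rot: [180.0, 0.0, -178.0]
wrist_force: [-1.0, -0.5, -0.2]
opening: 0.0429
grasp_force: 0.3
```

Nose is at about 60 mm. From here I'll make one step per look.

servo_tool(moves=[[0.07,0,0,0],[0.15,0.01,0,0],[0.15,0.01,0,0]])

```text
time: 17.48
ee_pos: [0.5223, 0.0851, -0.024]
tcp_rot: [-180.0, 0.0, -178.0]
wrist_force: [0.0, 1.0, -0.3]
opening: 0.0428
grasp_force: 0.2
```

servo_tool(moves=[[0.07,0,0,0],[0.15,0,0,0],[0.15,0,0,0]])

```text
time: 17.73
ee_pos: [0.5238, 0.0852, -0.024]
tcp_rot: [180.0, 0.0, -178.0]
wrist_force: [-0.9, 0.3, 0.1]
opening: 0.0426
grasp_force: 0.2
```

servo_tool(moves=[[0.07,0,0,0],[0.15,0.01,0,0],[0.15,0.01,0,0]])

```text
time: 17.98
ee_pos: [0.5253, 0.0853, -0.024]
tcp_rot: [-180.0, 0.0, -178.0]
wrist_force: [-1.4, 0.3, -1.0]
opening: 0.0426
grasp_force: 0.2
```

servo_tool(moves=[[0.07,0,0,0],[0.15,0,0,0],[0.15,0,0,0]])

```text
time: 18.23
ee_pos: [0.5268, 0.0853, -0.024]
tcp_rot: [-180.0, 0.0, -178.0]
wrist_force: [-0.9, -1.0, -0.8]
opening: 0.0429
grasp_force: 0.2
```

servo_tool(moves=[[0.07,0,0,0],[0.15,0.01,0,0],[0.15,0.01,0,0]])

```text
time: 18.48
ee_pos: [0.5283, 0.0854, -0.024]
tcp_rot: [-180.0, 0.0, -178.0]
wrist_force: [-0.6, 0.3, 0.6]
opening: 0.0427
grasp_force: 0.2
```

servo_tool(moves=[[0.07,0,0,0],[0.15,0,0,0],[0.15,0,0,0]])

```text
time: 18.73
ee_pos: [0.5298, 0.0854, -0.024]
tcp_rot: [-180.0, 0.0, -178.0]
wrist_force: [-1.0, 0.1, -0.9]
opening: 0.0424
grasp_force: 0.2
```

servo_tool(moves=[[0.07,0,0,0],[0.15,0.01,0,0],[0.15,0.01,0,0]])

```text
time: 18.98
ee_pos: [0.5313, 0.0855, -0.024]
tcp_rot: [-180.0, 0.0, -178.0]
wrist_force: [0.2, 0.2, -0.7]
opening: 0.0426
grasp_force: 0.2
```

servo_tool(moves=[[0.07,0,0,0],[0.15,0,0,0],[0.15,0,0,0]])

```text
time: 19.23
ee_pos: [0.5322, 0.0854, -0.0241]
tcp_rot: [-180.0, -0.1, -178.0]
wrist_force: [-4.0, -0.6, 0.8]
opening: 0.0427
grasp_force: 1.9
```

Force jumped to 4 N and persists, with the pose lagging. I'll confirm with a 0.4 mm step.

servo_tool(moves=[[0.04,0,0,0],[0.04,0,0,0],[0.04,0,0,0]])

```text
time: 19.48
ee_pos: [0.5323, 0.0854, -0.0241]
tcp_rot: [-180.0, -0.1, -178.0]
wrist_force: [-5.0, -0.6, 3.2]
opening: 0.0425
grasp_force: 3.0
```

```bash
python3 - <<'E'
from h import *
o=get_obs();print(o["time"],S(o["ee_pos"]),o["ee_pos"],o["wrist_force"].round(1),o["grasp_force"]);orange()
E
```

```text
19.4833 [-36.12918595  -2.40952335] [ 0.53227691  0.08543105 -0.02411951] [-5.  -0.6  3.2] 2.974613889819011
orange 8.0 [[-19.491032    10.36982718]]
```

At 5 N there is no further motion, and the pad force (3 N) follows it, so the fingers are carrying the load. The nose is about 71 mm in, within the stop's range. I'll withdraw straight back, then up.

servo_tool(moves=[[-0.3,-0.01,0,0],[-1.0,-0.03,0,0],[-2.5,-0.09,0,0],[-3.5,-0.12,2,0],[-4.5,-0.12,6,0],[-8,0,10,0],[-12,0,14,0],[-16,0,16,0],[-20,0,16,0],[-20,4,16,0],[-20,8,16,0],[-20,12,16,0],[-20,16,16,0],[-20,20,16,0],[-20,24,16,0],[-20,24,16,0],[-20,24,16,0]])

```text
time: 20.95
ee_pos: [0.3323, 0.3267, 0.1353]
tcp_rot: [-180.0, -0.0, -177.8]
wrist_force: [-0.0, -1.3, -0.2]
opening: 0.0424
grasp_force: 0.0
```

```bash
python3 - <<'E'
from h import *
o=get_obs();print(o["time"],o["ee_pos"],o["wrist_force"].round(1));orange()
im=camera("top");cv2.imwrite("pics/t9.png",cv2.resize(im[120:340,180:460],None,fx=2.7,fy=2.7,interpolation=2)[:,:,::-1])
E
```

```text
20.95 [0.33231077 0.32674292 0.13533476] [-0.  -1.3 -0.2]
orange 69.0 [[-19.68407821  -1.84865392]]
```

View pics/t9.png

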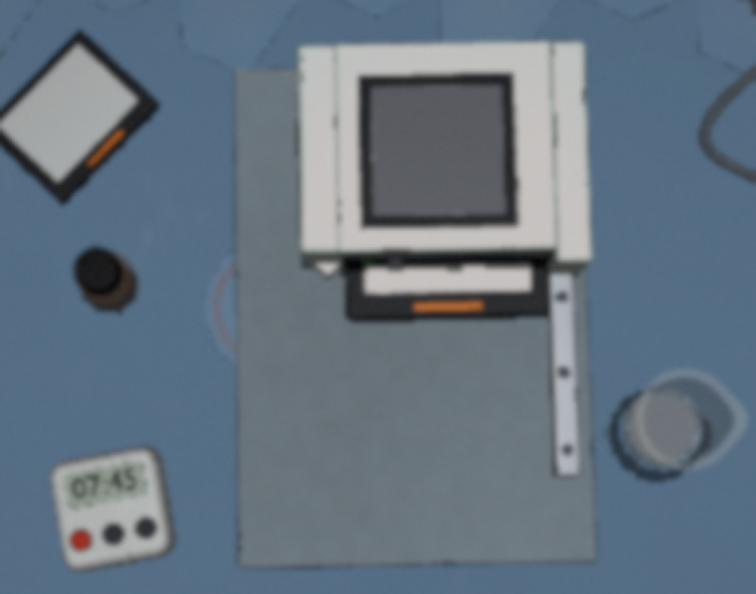

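The cassette is square in the slot: its rear edge (348,318)-(548,314) sticks out about 25 mm, flush with the fence. The vial (100,275), timer (112,508) and beaker (663,425) are where they stood. I'm handing the job in.

```bash
python3 -c "
from workcell import *
print(job_done())"
```

```text
the job is handed in; nothing more can be done
None
```

The cassette is square against the fence and in the slot, with its leading edge resting on the depth stop at about 5 N (it slips at about 18 N). About 25 mm sticks out of the mouth, the vial, beaker and timer were not touched, and the job was handed in at about 21 s.

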